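Hold a sample flask down on the touch mixer

TASK

Mix the sample in the stoppered amber round flask on the small touch mixer: first push the mixer's red start plunger all the way down to its stop and let it spring back up, then pick up the flask, set it upright in the blue sprung ring and press it gently down until the ring has sunk clearly past half of its travel. Finish while still holding the flask pressed down like that; only the flask may push on the ring, and the other things on the bench stay where they are.

Things in the scene. Friction and masses are not known exactly. Their poses are not given: they have to be found in the camera images.
- mixer: Touch mixer, fixed to the bench: white box 150 (its x) x 210 (its y) mm with a black deck 65 mm above the bench. Origin: centre of its underside, on the bench; z up. Over the deck stand the blue ring cradle, at y = -45 mm in the mixer's frame, and the red plunger, at y = +60 mm (both at x = 0).
- cradle_top (a point): Centre of the ring's upper face; z up. Blue ring on a spring: outside diameter 70, hole 44, height 14 mm; the upper face is 95 mm above the bench when up and sinks with the ring. The flask's bulb rests on the upper edge of the hole, the bulb's centre then about 23 mm above this point. It cannot tilt or turn, only move up and down.
- cradle (a joint): How far the ring is pressed down, m: 0 up, 0.016 at its bottom stop. It springs back when let go. The spring is preloaded: about 4 N before it moves (the flask's weight alone does not sink it), about 9 N at 9 mm, 12 N at the bottom stop. Half of its travel is 8 mm. The flask is glass: more than 45 N between it and the ring breaks it.
- plunger_top (a point): Centre of the top of the red round plunger head, diameter 38, head height 10 mm; 97 mm above the bench when up; moves with the head.
- plunger (a joint): How far the plunger is pressed down, m: 0 up, 0.012 at its stop. It springs back when let go; about 2 N before it moves, 4.4 N at the stop.
- flask: Amber round glass flask with a blue stopper, about 160 g (may vary by a third), standing upright. Turned about its z axis: bulb diameter 64 mm with its centre 33 mm above the underside, flat foot of diameter 30 mm, straight neck of diameter 24 mm from 63 to 110 mm above the underside, stopper of diameter 27 mm from 110 to 125 mm, fixed in the neck. Origin: centre of its underside; z up along the neck.
- flask_bulb (a point): Centre of the flask's bulb, 33 mm above its underside.
- cup: Bystander: open yellow plastic cup, 68 mm across the rim, 85 mm high. Origin: centre of its underside.
- bottle: Bystander: white bottle with a red cap, diameter 48, height 110 mm. Origin: centre of its underside.
- slidebox: Bystander: closed flat box for microscope slides, grey with a green lid, 102 x 82 x 34 mm. Origin: centre of its underside.
Things that resemble listed ones, but are neither listed nor needed, are in the scene too. What is shaped like the flask but purple is not meant.

How it is judged:
By the outcome, as a careful person would: the job done as asked, in the order asked, and still so for the second after the job is handed in, while the arm keeps its last pose, push and grip.
It also fails if it takes over 53 s, if anything falls off the work surface, if the arm or the gripper's body presses on something with over 40 N, if the wrist force passes 120 N, or if a joint passes its speed limit or range.

ROBOT

A 6-joint arm with a two-finger parallel gripper is mounted at the origin on the work surface. World frame = base frame: x ahead of the robot, y to its left, z up, the work surface at z = 0. Lengths are in m, angles in rad, forces in N, time in s.
With the tool pointing down it reaches from about 0.35 to 0.85 m from the base axis. Payload 8.1 kg.
Tool frame: the origin (TCP) lies on the centre line of the jaws, within the pads' length; the fingertips stand 14 mm ahead of it and the grasp point (between the pads) lies 5 mm behind it; z points along the fingers, y is the direction in which the jaws open and shut (so a half turn about z gives the same grasp; the last joint's range is limited). The gripper opens to 93 mm and grips with 3 to 60 N. Pads are 15 mm wide; open, the fingers measure 128 mm over their backs; the gripper's body (75 mm by 188 mm) begins 65 mm behind the grasp point.
Start: joints at [1.034, 0.13, 1.488, -0, 1.523, -0.085], TCP at [0.262, 0.54, 0.233] pointing down, gripper open.
Joint ranges: [-2.96, 2.96], [-0.89, 2.26], [0.02, 2.5], [-1.34, 4.48], [0, 2.73], [-2.66, 2.66]. Speed limits (rad/s): [2.39, 2.39, 2.79, 3.14, 3.14, 3.14].

INTERFACE

Orientations are given as a rotation vector (axis times angle).
In Python, from plant import robot gives the robot as it stands.
- The arm moves only by the tool jog_arm, never from a script. Its argument "steps" is a list of rows, each a list of 7 numbers: the closure, from 0 (fully open) to 1 (shut), then the shift along the tool's x, y, z in m, then the turn, a rotation vector about the tool's x, y, z in rad. In form: [[jaw, tx, ty, tz, rx, ry, rz], ...]. A call has 1 to 5 rows; each row is the pose to reach, as a shift and turn from the pose measured when the call began, along the tool's axes at that moment; what a row does not reach only later rows make up. A row lasts 1/8 s, in which the tool goes at most 62.5 mm and 10.7 degrees, less where a joint would pass 70% of its speed; a pose out of reach is approached as far as the arm can. A call with a gripper value outside its range is refused whole. The fingers move at their own pace and stop on an object; "force" is the grip in N (left out, the last holds). Time passes only in rows, so rows that repeat a pose let the fingers close. It gives the time, the measured TCP pose, the force and the opening at its end, in the units of the state.
- robot.read_state(): the state, without advancing time (a new reading comes with each control period).
- robot.read_camera(name): name is "scene" or "top" or "wrist"; returns a dict with "image" (480x640x3 uint8, red, green, blue), "mtx" (3x3 intrinsics, pixels), "extrinsics" (4x4, takes a point from camera to world coordinates); the wrist camera has in their place "tool_from_camera" (4x4, takes a point from camera to tool coordinates, whose origin is the TCP and whose axes are the flange's). Camera axes: x right, y down, z forward; pixel columns grow to the right and rows downward; lengths in m; the calibration is good to about 2 mm. A picture is of the moment at which its call begins: read the wrist's pose just before it. There is no depth.
- robot.close_job(): hands the job in, once; it reports no verdict.
The state is a dict: "t": time; "q": joint angles; "dq": joint speeds; "joint_torque": joint torques, N m; "tool_pos": TCP position; "orientation": TCP orientation; "force": force on the tool from outside, world axes, zero at the start; "wrist_torque": the same for the moment, N m; "opening": finger opening in m.
Only numpy, scipy, OpenCV 4.12 (cv2) and the standard library are available. Lean on these libraries where they do the work, as an engineer would, in place of code of your own. Each camera call takes 0.05 s, during which the arm holds its last target.

## Working session

There is one attempt and no reset: what is moved stays moved. The work goes in short steps, Python scripts to look and compute and a tool call to move; the robot and the scene stay as the last step left them, time stands still between calls to the robot, and variables do not carry over. Pictures are saved under pics/ and viewed, and the job is handed in when it is done.

Besides the shell and the picture viewer there is one more tool, called after "Request:" as a command line: name --pt "numbers of a row" for each row, then --argument value for the rest. jog_arm: Moves the arm, as the interface text tells. Its arguments: {"type":"object","properties":{"steps":{"type":"array"},"force":{"type":"number"}},"required":["steps"]}

```bash
ls; mkdir -p pics
python3 - <<'E'
from plant import robot
import cv2
s=robot.read_state();print(s)
for n in ("scene","top","wrist"):
    c=robot.read_camera(n);cv2.imwrite(f"pics/a_{n}.png",c["image"][:,:,::-1])
    print(n,c["mtx"].tolist(),c.get("extrinsics",c.get("tool_from_camera")).tolist())
E
```

```text
pics
{'t': 0.0, 'q': array([ 1.03363600e+00,  1.31142436e-01,  1.48925672e+00, -2.22660962e-05,
        1.52300845e+00, -8.54128203e-02]), 'dq': array([0.00152793, 0.00035364, 0.0007279 , 0.00031419, 0.00067759,
       0.00087332]), 'joint_torque': array([ 1.02874754e-03, -5.59854555e+01, -4.91751981e+01,  7.68903131e-02,
        3.52412753e-02, -1.67445733e-04]), 'tool_pos': array([0.26164048, 0.53934965, 0.23161101]), 'orientation': array([-7.03463157e-01, -3.06127051e+00,  2.72414000e-03]), 'force': array([ 0.11905364, -0.4611227 ,  0.63058721]), 'wrist_torque': array([ 0.0086126 , -0.03674962,  0.01801772]), 'opening': 0.09305704228355047}
scene [[500.37068271411573, 0.0, 313.80088431998973], [0.0, 500.37068271411573, 232.2945218255669], [0.0, 0.0, 1.0]] [[0.5239675430454996, 0.5345584589701932, -0.6631027580837487, 1.2057033619206063], [0.8516250758276201, -0.3414929086322252, 0.397639690644059, -0.42263603337552647], [-0.013883229323997496, -0.7730652283587168, -0.6341745884582749, 0.7339904280711935], [0.0, 0.0, 0.0, 1.0]]
top [[458.6943871948149, 0.0, 325.35474380558315], [0.0, 458.6943871948149, 237.7245322544137], [0.0, 0.0, 1.0]] [[-0.008344620767440445, -0.9957398673255824, 0.09182855722856133, 0.4980708448229841], [-0.9999560249674809, 0.008702306570612562, 0.003495424378480859, -0.04622033126881897], [-0.004279653663815076, -0.09179535107391132, -0.99576869708067, 0.9860575867348712], [0.0, 0.0, 0.0, 1.0]]
wrist [[330.8205438039965, 0.0, 320.43529915648793], [0.0, 330.8205438039965, 236.87546375161548], [0.0, 0.0, 1.0]] [[0.00034753720569576986, -0.9555784389169427, -0.29473670673153035, 0.08167600795776021], [0.99999865505198, 0.0008045159701323026, -0.0014292124697251924, 0.0009261064041800049], [0.0016028450082503814, -0.29473581362147244, 0.9555774333128463, -0.15289790139925666], [0.0, 0.0, 0.0, 1.0]]
```

View pics/a_scene.png

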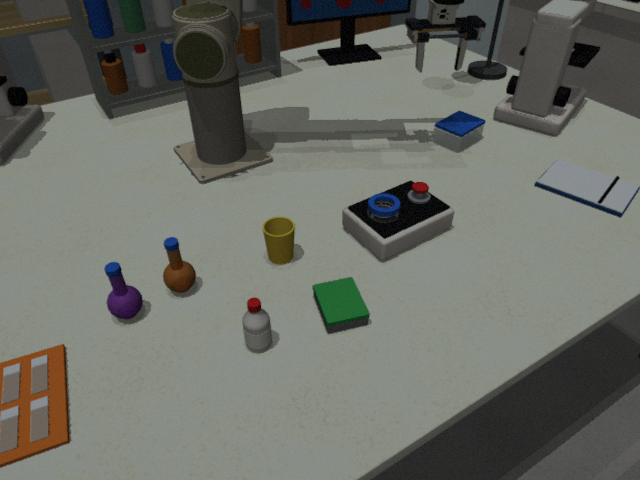

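View pics/a_top.png

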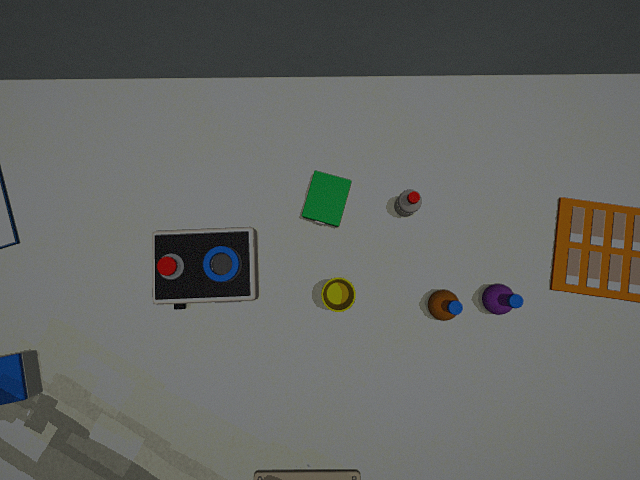

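View pics/a_wrist.png

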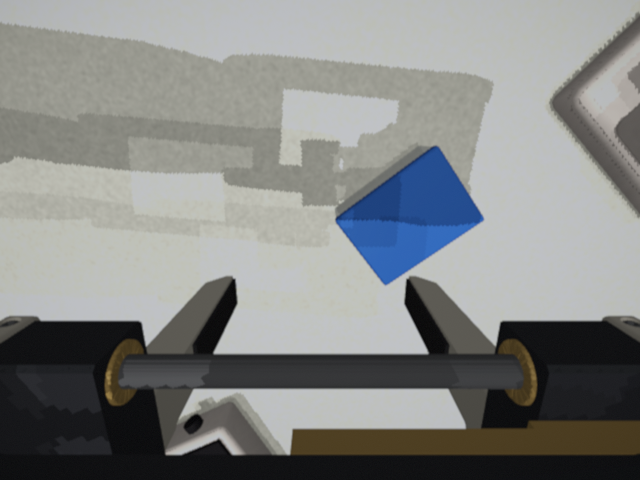

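```bash
cat > h.py <<'E'
import numpy as np, cv2
def ray(c,uv):
    d=np.linalg.solve(c["mtx"],[uv[0],uv[1],1.]);T=np.array(c["extrinsics"])
    d=T[:3,:3]@d;return T[:3,3],d/np.linalg.norm(d)
def plane(c,uv,z):
    o,d=ray(c,uv);return o+d*(z-o[2])/d[2]
def tri(rs):
    A=sum(np.eye(3)-np.outer(d,d) for o,d in rs);b=sum((np.eye(3)-np.outer(d,d))@o for o,d in rs)
    p=np.linalg.solve(A,b);return p,[np.linalg.norm((np.eye(3)-np.outer(d,d))@(p-o)) for o,d in rs]
def mask(im,col):
    h=cv2.cvtColor(im,cv2.COLOR_RGB2HSV);H,S,V=h[...,0],h[...,1],h[...,2]
    m={"blue":(H>100)&(H<122)&(S>140),"red":((H<4)|(H>174))&(S>150)&(V>60),"amber":(H>=5)&(H<18)&(S>120)}[col]
    return m.astype(np.uint8)*255
def blob(im,col,win):
    x0,y0,x1,y1=win;m=mask(im,col);w=np.zeros_like(m);w[y0:y1,x0:x1]=m[y0:y1,x0:x1]
    cs,_=cv2.findContours(w,cv2.RETR_EXTERNAL,cv2.CHAIN_APPROX_NONE)
    k=max(cs,key=cv2.contourArea);M=cv2.moments(k)
    return np.array([M["m10"],M["m01"]])/M["m00"],cv2.boundingRect(k),(cv2.fitEllipse(k) if len(k)>5 else None),k
def wcam(robot):
    from scipy.spatial.transform import Rotation as R
    s=robot.read_state();c=robot.read_camera("wrist")
    T=np.eye(4);T[:3,:3]=R.from_rotvec(s["orientation"]).as_matrix();T[:3,3]=s["tool_pos"]
    c["extrinsics"]=T@np.array(c["tool_from_camera"]);return s,c
E
python3 - <<'E'
from plant import robot
from h import *
a=robot.read_camera("scene");b=robot.read_camera("top")
W={"plunger":("red",(405,175,435,200),(150,250,190,282)),"ring":("blue",(360,185,410,230),(195,240,245,290)),
"stopper":("blue",(160,232,185,252),(445,297,470,318)),"amber":("amber",(155,245,200,300),(420,285,465,325))}
for n,(c,w1,w2) in W.items():
    p=blob(a["image"],c,w1);q=blob(b["image"],c,w2)
    P,e=tri([ray(a,p[0]),ray(b,q[0])])
    print(n,p[0].round(1),p[1],q[0].round(1),q[1],P.round(4),np.round(e,4))
    print("   ell",p[2],q[2])
q=blob(b["image"],"red",(150,250,190,282));print(plane(b,q[2][0],.097))
q=blob(b["image"],"blue",(195,240,245,290));print(plane(b,q[2][0],.095),plane(b,q[2][0],.090))
for uv in [(152,232),(254,228),(257,299),(153,303)]: print(plane(b,uv,.065))
E
```

```text
plunger [419.6 186.9] (412, 182, 16, 11) [166.1 265.8] (157, 257, 19, 19) [0.5276 0.266  0.0937] [0.0013 0.0013]
   ell ((419.5624084472656, 186.9405517578125), (10.057721138000488, 15.478514671325684), 97.68963623046875) ((166.1292266845703, 265.7749328613281), (17.903120040893555, 18.388633728027344), 50.78659439086914)
ring [384.  204.1] (367, 192, 36, 24) [220.6 263.6] (202, 246, 38, 37) [0.5315 0.1617 0.0892] [0.0006 0.0006]
   ell ((384.10980224609375, 204.07261657714844), (22.697368621826172, 33.60148239135742), 91.28939056396484) ((220.6075897216797, 263.5613098144531), (35.28760528564453, 36.068729400634766), 71.18455505371094)
stopper [171.  243.8] (164, 238, 14, 13) [454.6 307.2] (447, 301, 16, 14) [ 0.4455 -0.2836  0.1187] [0.0003 0.0003]
   ell ((170.94851684570312, 243.8053741455078), (12.759577751159668, 13.003664016723633), 92.4797134399414) ((454.6197204589844, 307.2014465332031), (13.132304191589355, 14.448681831359863), 106.71171569824219)
amber [178.5 273.4] (164, 249, 31, 44) [440.6 304.4] (428, 290, 31, 31) [ 0.4453 -0.2804  0.0388] [0.0032 0.0032]
   ell ((178.3646240234375, 272.8280944824219), (28.919795989990234, 40.710105895996094), 166.5640411376953) ((441.9662170410156, 304.5998840332031), (27.981212615966797, 29.537948608398438), 4.113184928894043)
[0.52815346 0.26599562 0.097     ]
[0.53161804 0.16081133 0.095     ] [0.53180629 0.16197305 0.09      ]
[0.59769767 0.30745357 0.065     ]
[0.6040145  0.10111135 0.065     ]
[0.46154875 0.09428127 0.065     ]
[0.45533229 0.30169934 0.065     ]
```

```bash
cat >> h.py <<'E'
def delta(s,pos,Rt=None):
    from scipy.spatial.transform import Rotation as R
    Rt=np.array([[0,1,0],[1,0,0],[0,0,-1.]]) if Rt is None else Rt
    R0=R.from_rotvec(s["orientation"]).as_matrix()
    return (R0.T@(np.array(pos)-s["tool_pos"])).round(4),R.from_matrix(R0.T@Rt).as_rotvec().round(4)
E
python3 - <<'E'
from plant import robot
from h import *
print(delta(robot.read_state(),[.528,.266,.21]))
E
```

```text
(array([-0.3589, -0.1299,  0.0222]), array([-8.0000e-04,  5.0000e-04,  1.1189e+00]))
```

Request:
jog_arm --pt "1 -0.359 -0.13 0.022 0 0 1.119" --pt "1 -0.359 -0.13 0.022 0 0 1.119" --pt "1 -0.359 -0.13 0.022 0 0 1.119" --pt "1 -0.359 -0.13 0.022 0 0 1.119" --pt "1 -0.359 -0.13 0.022 0 0 1.119" --force 30

```text
t: 0.88
tool_pos: [0.4804, 0.3144, 0.2143]
orientation: [2.018, 2.407, -0.001]
force: [0.4, 0.4, 0.1]
opening: 0.0474
```

Run:
```python
from plant import robot
from h import *
s=robot.read_state();print(s["t"],s["tool_pos"],s["opening"],s["force"],delta(s,[.528,.266,.21]))
```

```text
0.875 [0.48043979 0.31443369 0.2142848 ] 0.047394123828995854 [0.38545062 0.38367625 0.12960141] (array([-0.056 ,  0.0384,  0.0043]), array([-0.    ,  0.0004,  0.1754]))
```

Request:
jog_arm --pt "1 -0.056 0.038 0.004 0 0 0.175" --pt "1 -0.056 0.038 0.004 0 0 0.175" --pt "1 -0.056 0.038 0.004 0 0 0.175" --pt "1 -0.056 0.038 0.004 0 0 0.175"

```text
t: 1.38
tool_pos: [0.5267, 0.2672, 0.2104]
orientation: [-2.218, -2.225, 0.0]
force: [1.0, 0.3, 0.7]
opening: 0.0074
```

Run:
```python
from plant import robot
from h import *
s,c=wcam(robot);print(s["t"],s["tool_pos"],s["opening"],s["force"],delta(s,[.528,.266,.21]))
cv2.imwrite("pics/b_wrist.png",c["image"][:,:,::-1])
```

```text
1.375 [0.52669953 0.267214   0.21039821] 0.00743762233189332 [1.01293718 0.31125706 0.74355871] (array([-0.0012,  0.0013,  0.0004]), array([-0.0003,  0.    ,  0.003 ]))
```

View pics/b_wrist.png

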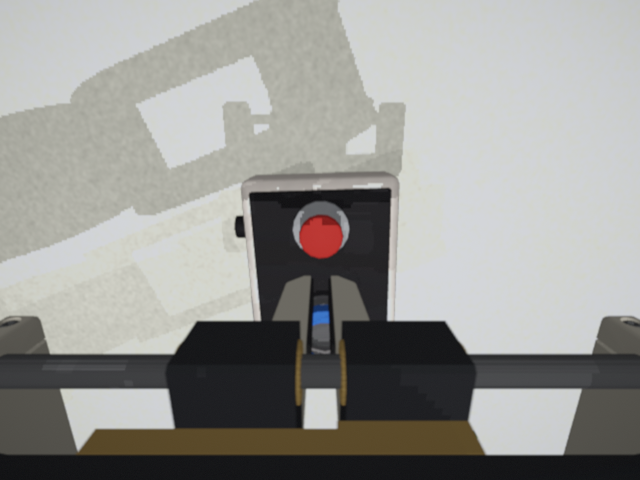

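Run:
```python
from plant import robot
from h import *
s,c=wcam(robot);q=blob(c["image"],"red",(280,200,360,270));print(q[0],plane(c,q[2][0],.097),s["force"],delta(s,[.528,.266,.115]),s["opening"])
```

```text
[320.57796084 236.78092168] [0.527675   0.26777638 0.097     ] [ 0.14819412 -0.31705796 -0.56335875] (array([-0.0013,  0.0014,  0.0955]), array([-0.0002,  0.0001,  0.0033])) 0.003930509155273731
```

Request:
jog_arm --pt "1 0 0.001 0.05 0 0 0.003" --pt "1 0 0.001 0.09 0 0 0.003" --pt "1 0 0.001 0.093 0 0 0.003" --pt "1 0 0.001 0.095 0 0 0.003" --pt "1 0 0.001 0.095 0 0 0.003"

```text
t: 2.1
tool_pos: [0.529, 0.2681, 0.1179]
orientation: [2.22, 2.221, 0.005]
force: [1.1, 0.5, 0.2]
opening: 0.0004
```

Run:
```python
from plant import robot
from h import *
s=robot.read_state();print(s["tool_pos"],s["force"],s["opening"])
```

```text
[0.52896448 0.26813324 0.11789659] [1.09948916 0.52659178 0.19643332] 0.0004437978195188759
```

Request:
jog_arm --pt "1 -0.001 -0.001 0.008 0 0 0" --pt "1 -0.001 -0.001 0.012 0 0 0" --pt "1 -0.001 -0.001 0.016 0 0 0" --pt "1 -0.001 -0.001 0.018 0 0 0" --pt "1 -0.001 -0.001 0.018 0 0 0"

```text
t: 2.72
tool_pos: [0.5284, 0.2672, 0.1002]
orientation: [2.219, 2.221, 0.006]
force: [2.8, 2.8, 3.6]
opening: 0.0006
```

Request:
jog_arm --pt "1 0 0 0.001 0 0 0" --pt "1 0 0 0.002 0 0 0" --pt "1 0 0 0.003 0 0 0" --pt "1 0 0 0.003 0 0 0"

```text
t: 3.22
tool_pos: [0.5286, 0.2673, 0.0991]
orientation: [2.219, 2.221, 0.007]
force: [-5.5, -2.7, 17.6]
opening: 0.0005
```

Run:
```python
from plant import robot
from h import *
s,c=wcam(robot);print(s["tool_pos"],s["force"]);cv2.imwrite("pics/c_wrist.png",c["image"][:,:,::-1])
c=robot.read_camera("scene")["image"][120:260,320:500,::-1];cv2.imwrite("pics/c_scene.png",cv2.resize(c,None,fx=4,fy=4))
```

```text
[0.52859146 0.26733402 0.09910219] [-5.50191176 -2.66311803 17.60641705]
```

View pics/c_scene.png

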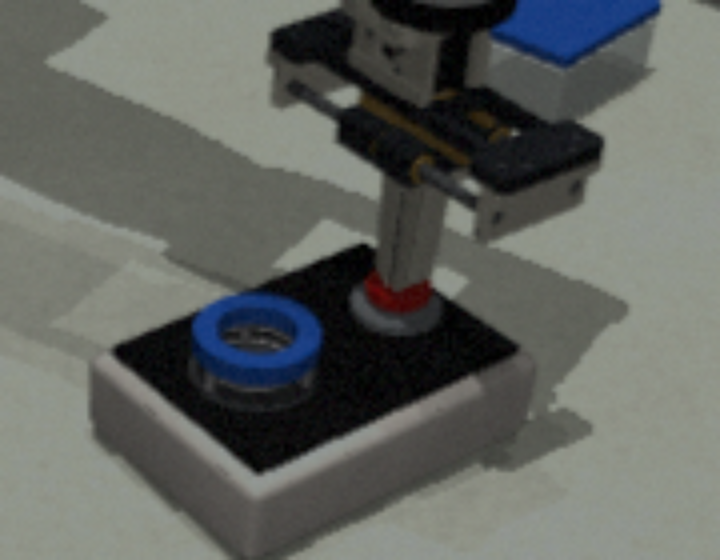

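The picture shows the closed fingers on the red head, which is pushed down into its collar. The 17.6 N reading at the nominal height says it is at its stop. Releasing.

Request:
jog_arm --pt "1 0 0 -0.02 0 0 0" --pt "1 0 0 -0.07 0 0 0" --pt "1 0 0 -0.11 0 0 0" --pt "1 0 0 -0.14 0 0 0" --pt "1 0 0 -0.14 0 0 0"

```text
t: 3.95
tool_pos: [0.5287, 0.2674, 0.2414]
orientation: [2.218, 2.22, 0.011]
force: [-0.1, 0.4, -0.8]
opening: 0.0005
```

Run:
```python
from plant import robot
from h import *
s=robot.read_state();a=robot.read_camera("scene");b=robot.read_camera("top")
q=blob(a["image"],"red",(405,175,435,200));print(s["t"],s["tool_pos"],q[0],q[1])
cv2.imwrite("pics/d_scene.png",cv2.resize(a["image"][120:260,320:500,::-1],None,fx=4,fy=4))
print(delta(s,[.445,-.2836,.24]))
```

```text
3.95 [0.52869179 0.26742965 0.24135004] [419.77355837 186.95077356] (412, 182, 16, 11)
(array([-0.551 , -0.0841, -0.0008]), array([ 0.0074, -0.0027,  0.0008]))
```

View pics/d_scene.png

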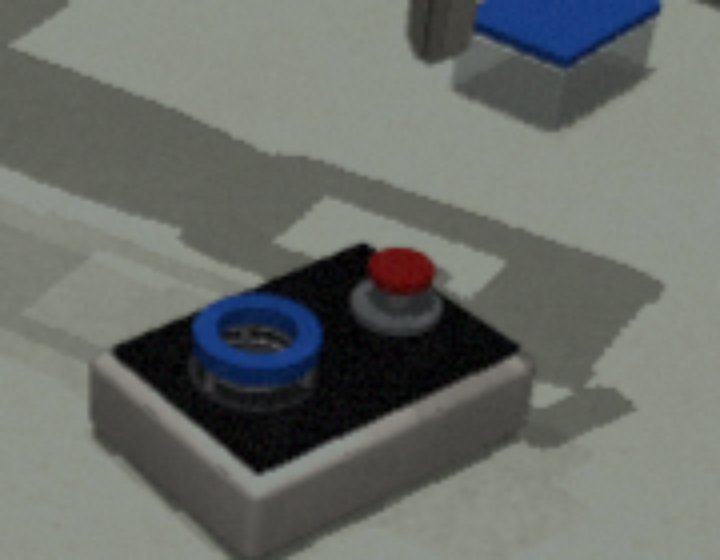

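The plunger is back up: its red blob sits at (420,187), the same as before the press. Now to the flask.

Request:
jog_arm --pt "0.2 -0.551 -0.084 -0.01 0.007 -0.003 0" --pt "0.2 -0.551 -0.084 -0.01 0.007 -0.003 0" --pt "0.2 -0.551 -0.084 -0.01 0.007 -0.003 0" --pt "0.2 -0.551 -0.084 -0.01 0.007 -0.003 0" --pt "0.2 -0.551 -0.084 -0.01 0.007 -0.003 0"

```text
t: 4.68
tool_pos: [0.4788, -0.0433, 0.241]
orientation: [-2.217, -2.219, 0.011]
force: [0.8, -0.3, 0.8]
opening: 0.0461
```

Run:
```python
from plant import robot
from h import *
s=robot.read_state();print(s["t"],s["tool_pos"],s["opening"],s["q"],delta(s,[.445,-.27,.25]))
```

```text
4.675 [ 0.47878239 -0.04327275  0.24097858] 0.0461221064092757 [-0.19444217 -0.19240132  1.78919995 -0.00315722  1.55280679 -0.19546253] (array([-0.2267, -0.0341, -0.0084]), array([-0.0085,  0.0015,  0.0011]))
```

Request:
jog_arm --pt "0.2 -0.227 -0.034 -0.008 -0.008 0.001 0" --pt "0.2 -0.227 -0.034 -0.008 -0.008 0.001 0" --pt "0.2 -0.227 -0.034 -0.008 -0.008 0.001 0" --pt "0.2 -0.227 -0.034 -0.008 -0.008 0.001 0" --pt "0.2 -0.227 -0.034 -0.008 -0.008 0.001 0"

```text
t: 5.3
tool_pos: [0.4431, -0.2723, 0.2468]
orientation: [-2.222, -2.215, 0.003]
force: [-0.3, 1.2, -0.4]
opening: 0.0745
```

Run:
```python
from plant import robot
from h import *
s,c=wcam(robot);print(s["t"],s["tool_pos"],s["opening"])
cv2.imwrite("pics/e_wrist.png",c["image"][:,:,::-1]);np.savez("e.npz",mtx=c["mtx"],ex=c["extrinsics"],im=c["image"])
```

```text
5.3 [ 0.44309575 -0.2722634   0.24683666] 0.07447401062091699
```

View pics/e_wrist.png

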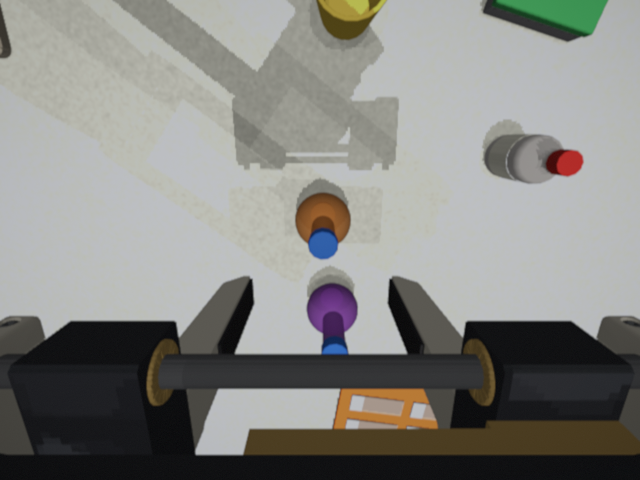

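Run:
```python
from plant import robot
from h import *
d=np.load("e.npz");c={"mtx":d["mtx"],"extrinsics":d["ex"]};im=d["im"]
s=robot.read_state();a=robot.read_camera("scene");b=robot.read_camera("top")
q=blob(im,"blue",(300,225,345,262));r=blob(im,"amber",(285,185,360,260));print(q[0],q[1],q[2][0],r[0],r[1],r[2])
p=blob(a["image"],"blue",(160,232,185,252));t=blob(b["image"],"blue",(445,297,470,318))
rs=[ray(c,q[0]),ray(a,p[0]),ray(b,t[0])];print(p[0],t[0])
for k in ([0,1,2],[0,1],[1,2],[0,2]): print(k,*tri([rs[i] for i in k]))
print("top plane",plane(c,q[2][0],.118),plane(b,t[0],.12))
# bulb: circle from outline opposite the neck
k=r[3][:,0,:].astype(float);k=k[k[:,1]<222];
A=np.c_[2*k,np.ones(len(k))];x=np.linalg.lstsq(A,(k**2).sum(1),rcond=None)[0];rad=np.sqrt(x[2]+x[0]**2+x[1]**2);print("bulb",x[:2],rad,plane(c,x[:2],.033))
print(s["tool_pos"],delta(s,[.445,-.2836,.16]))
```

```text
[322.60197808 243.18016573] (309, 229, 28, 29) (322.60345458984375, 243.17349243164062) [322.48293811 215.36601118] (296, 193, 54, 49) ((322.46514892578125, 217.04396057128906), (47.04560089111328, 54.4859733581543), 89.26958465576172)
[170.95833333 243.81510417] [454.49300699 307.2016317 ]
[0, 1, 2] [ 0.44533213 -0.28313446  0.1181982 ] [np.float64(0.0007947389961024541), np.float64(0.00020269964197086043), np.float64(0.0006286993406223756)]
[0, 1] [ 0.44516397 -0.28283256  0.1179487 ] [np.float64(0.00046735369908642774), np.float64(0.0004673536990864088)]
[1, 2] [ 0.44550008 -0.28350254  0.11860295] [np.float64(0.000174021814950955), np.float64(0.00017402181495100529)]
[0, 2] [ 0.44502498 -0.28664014  0.10626023] [np.float64(0.0005171430372747528), np.float64(0.0005171430372746579)]
top plane [ 0.44534855 -0.28235687  0.118     ] [ 0.44551633 -0.28328713  0.12      ]
bulb [322.48035852 220.06341123] 26.534317241232895 [ 0.44532508 -0.28252893  0.033     ]
[ 0.44367373 -0.27064452  0.24706381] (array([-0.0132,  0.0017,  0.087 ]), array([-0.004 , -0.0023, -0.0018]))
```

Request:
jog_arm --pt "0.2 -0.012 0.0015 0.02 -0.004 -0.002 -0.002" --pt "0.2 -0.012 0.0015 0.06 -0.004 -0.002 -0.002" --pt "0.2 -0.012 0.0015 0.085 -0.004 -0.002 -0.002" --pt "0.2 -0.012 0.0015 0.09 -0.004 -0.002 -0.002" --pt "0.2 -0.012 0.0015 0.09 -0.004 -0.002 -0.002"

```text
t: 6.08
tool_pos: [0.4462, -0.2802, 0.1582]
orientation: [2.216, 2.226, 0.001]
force: [0.4, 0.2, -0.1]
opening: 0.0743
```

Run:
```python
from plant import robot
from h import *
s,c=wcam(robot);print(s["t"],s["tool_pos"],s["opening"],delta(s,[.4453,-.2828,.083]))
cv2.imwrite("pics/f_wrist.png",c["image"][:,:,::-1])
```

```text
6.075 [ 0.44621173 -0.28016612  0.15818681] 0.07432176210840094 (array([-0.0026, -0.001 ,  0.0752]), array([0.0012, 0.0002, 0.0045]))
```

View pics/f_wrist.png

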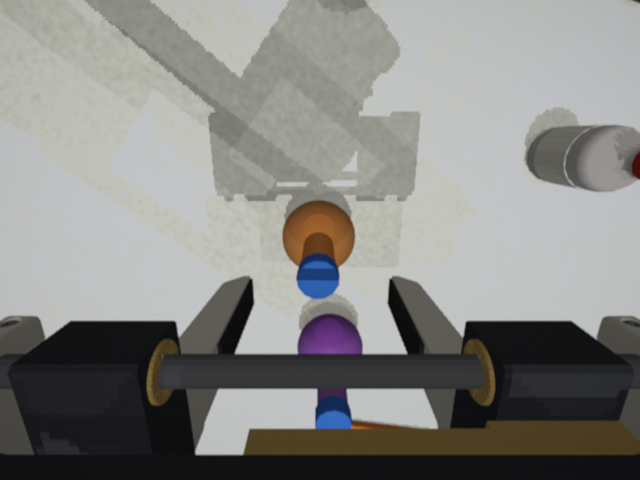

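The stopper at (318,277) sits centred between the fingers. Descending.

Request:
jog_arm --pt "0.2 -0.002 -0.001 0.02 0.001 0 0.004" --pt "0.2 -0.002 -0.001 0.045 0.001 0 0.004" --pt "0.2 -0.002 -0.001 0.065 0.001 0 0.004" --pt "0.2 -0.002 -0.001 0.074 0.001 0 0.004" --pt "0.2 -0.002 -0.001 0.075 0.001 0 0.004"

```text
t: 6.75
tool_pos: [0.4455, -0.2826, 0.0834]
orientation: [2.221, 2.221, 0.0]
force: [-0.2, 0.1, 0.6]
opening: 0.0741
```

Run:
```python
from plant import robot
from h import *
s,c=wcam(robot);print(s["t"],s["tool_pos"],s["force"],s["opening"],delta(s,[.4453,-.2828,.083]))
q=blob(c["image"],"blue",(280,250,360,360));print(q[0],q[1],plane(c,q[0],.118))
cv2.imwrite("pics/g_wrist.png",c["image"][:,:,::-1])
```

```text
6.75 [ 0.44545184 -0.28264733  0.08339296] [-0.19850534  0.12924188  0.55130764] 0.07411454178874284 (array([-0.0002, -0.0002,  0.0004]), array([0.0006, 0.0005, 0.0001]))
[317.9797591 333.4889174] (286, 308, 65, 46) [ 0.44540693 -0.27801831  0.118     ]
```

View pics/g_wrist.png

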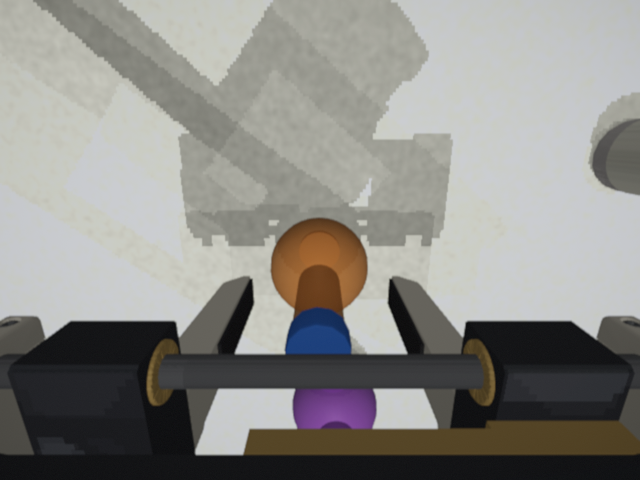

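The stopper is partly hidden by the gripper rod; the neck stands midway between the pads. Closing.

Request:
jog_arm --pt "1 0 0 0 0 0 0" --pt "1 0 0 0 0 0 0" --pt "1 0 0 0 0 0 0" --pt "1 0 0 0 0 0 0" --pt "1 0 0 0 0 0 0" --force 40

```text
t: 7.42
tool_pos: [0.4458, -0.2829, 0.0841]
orientation: [2.22, 2.22, 0.0]
force: [0.3, -0.0, 0.6]
opening: 0.0291
```

Request:
jog_arm --pt "1 0 0 0 0 0 0" --pt "1 0 0 0 0 0 0" --pt "1 0 0 0 0 0 0"

```text
t: 7.8
tool_pos: [0.4458, -0.2829, 0.0841]
orientation: [2.22, 2.22, 0.0]
force: [-0.1, 0.4, 0.4]
opening: 0.026
```

Request:
jog_arm --pt "1 0 0 0 0 0 0" --pt "1 0 0 0 0 0 0" --pt "1 0 0 0 0 0 0"

```text
t: 8.18
tool_pos: [0.4458, -0.2829, 0.0841]
orientation: [2.22, 2.22, 0.0]
force: [-0.7, -0.1, 1.3]
opening: 0.0259
```

Run:
```python
from plant import robot
from h import *
s,c=wcam(robot);print(s["t"],s["tool_pos"],s["force"],s["wrist_torque"],s["opening"])
cv2.imwrite("pics/i_wrist.png",c["image"][:,:,::-1])
```

```text
8.175 [ 0.44578015 -0.28290424  0.08407485] [-0.70260778 -0.05994441  1.2751825 ] [-0.10488465  0.14516005  0.00472665] 0.025914662147747933
```

View pics/i_wrist.png

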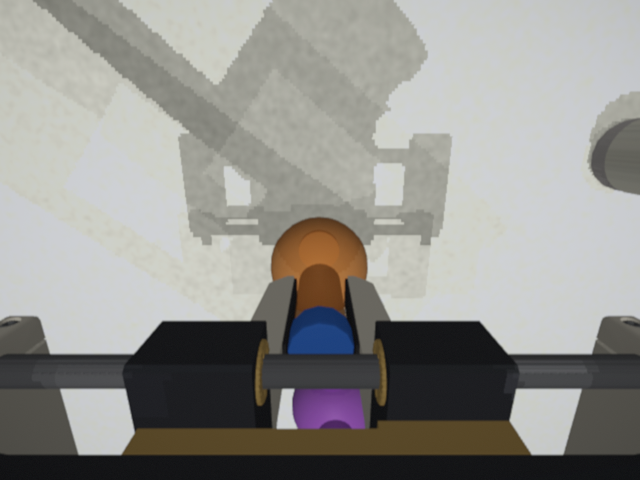

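The pads hold at 25.9 mm, which fits neither the neck (24) nor the stopper (27). I'll regrip 4 mm lower to tell which it is.

Request:
jog_arm --pt "0.6 0 0 0 0 0 0" --pt "0.6 0 0 0 0 0 0" --pt "0.6 0 0 0.003 0 0 0" --pt "0.6 0 0 0.0045 0 0 0" --pt "0.6 0 0 0.0045 0 0 0"

```text
t: 8.85
tool_pos: [0.4456, -0.2828, 0.0793]
orientation: [2.22, 2.221, 0.0]
force: [-0.3, 0.2, 0.5]
opening: 0.037
```

Request:
jog_arm --pt "1 0 0 0 0 0 0" --pt "1 0 0 0 0 0 0" --pt "1 0 0 0 0 0 0" --pt "1 0 0 0 0 0 0" --pt "1 0 0 0 0 0 0" --force 40

```text
t: 9.48
tool_pos: [0.4456, -0.2828, 0.0793]
orientation: [2.22, 2.221, 0.0]
force: [0.2, 0.8, -0.7]
opening: 0.0259
```

Same width, so it is the neck (or an opening bias). Lifting.

Request:
jog_arm --pt "1 0 0 -0.01 0 0 0" --pt "1 0 0 -0.03 0 0 0" --pt "1 0 0 -0.07 0 0 0" --pt "1 0 0 -0.12 0 0 0" --pt "1 0 0 -0.16 0 0 0"

```text
t: 10.1
tool_pos: [0.4457, -0.2828, 0.2422]
orientation: [2.219, 2.219, 0.001]
force: [1.2, -0.0, -1.4]
opening: 0.026
```

Run:
```python
from plant import robot
from h import *
s,c=wcam(robot);print(s["t"],s["tool_pos"],s["force"],s["opening"],delta(s,[.5318,.1615,.24]))
cv2.imwrite("pics/j_wrist.png",c["image"][:,:,::-1])
```

```text
10.1 [ 0.44569631 -0.28279186  0.24216715] [ 1.18856107 -0.01413376 -1.4336377 ] 0.025986092772525036 (array([0.4443, 0.0862, 0.0015]), array([0.0025, 0.002 , 0.0002]))
```

View pics/j_wrist.png

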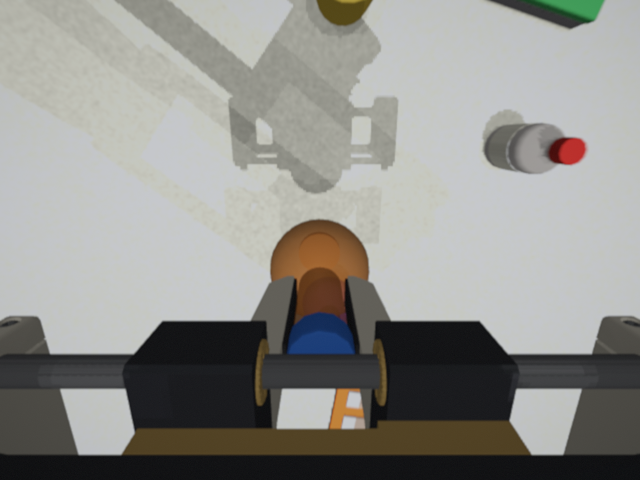

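The flask hangs upright in the grip with its bulb at (320,265). On to the ring.

Request:
jog_arm --pt "1 0.03 0.006 -0.003 0 0 0" --pt "1 0.075 0.015 -0.008 0.002 0.002 0" --pt "1 0.125 0.025 -0.008 0.002 0.002 0" --pt "1 0.175 0.034 -0.008 0.002 0.002 0" --pt "1 0.225 0.043 -0.008 0.002 0.002 0"

```text
t: 10.78
tool_pos: [0.4905, -0.0575, 0.2558]
orientation: [2.215, 2.215, 0.003]
force: [1.1, 0.5, -1.5]
opening: 0.0258
```

Run:
```python
from plant import robot
from h import *
s=robot.read_state();print(s["t"],s["tool_pos"],s["force"],s["opening"],delta(s,[.5318,.1615,.24]))
```

```text
10.775 [ 0.49051017 -0.05753819  0.25576729] [ 1.13702529  0.52967896 -1.5440428 ] 0.025787679700789035 (array([0.2191, 0.0412, 0.015 ]), array([ 0.0075,  0.0049, -0.    ]))
```

Request:
jog_arm --pt "1 0.05 0.009 0.003 0.004 0.003 0" --pt "1 0.1 0.018 0.006 0.007 0.005 0" --pt "1 0.15 0.028 0.009 0.007 0.005 0" --pt "1 0.19 0.036 0.013 0.007 0.005 0" --pt "1 0.219 0.041 0.015 0.007 0.005 0"

```text
t: 11.4
tool_pos: [0.5315, 0.1634, 0.2401]
orientation: [2.22, 2.223, 0.001]
force: [1.3, -0.3, -1.2]
opening: 0.0261
```

Request:
jog_arm --pt "1 0 0 0 0 0 0" --pt "1 0 0 0 0 0 0"

```text
t: 11.65
tool_pos: [0.5314, 0.163, 0.2403]
orientation: [2.219, 2.223, 0.001]
force: [-0.3, -0.6, -1.7]
opening: 0.0265
```

Run:
```python
from plant import robot
from h import *
s,c=wcam(robot);print(s["t"],s["tool_pos"],s["force"],s["opening"],delta(s,[.5318,.1615,.18]))
a=robot.read_camera("scene");b=robot.read_camera("top")
cv2.imwrite("pics/k_wrist.png",c["image"][:,:,::-1])
cv2.imwrite("pics/k_scene.png",cv2.resize(a["image"][100:260,300:500,::-1],None,fx=4,fy=4,interpolation=cv2.INTER_CUBIC)[:600])
```

```text
11.65 [0.53144834 0.16304292 0.24025436] [-0.26360567 -0.55685295 -1.68965665] 0.02650532761725814 (array([-0.0015,  0.0003,  0.0603]), array([0.0006, 0.0001, 0.0017]))
```

View pics/k_wrist.png

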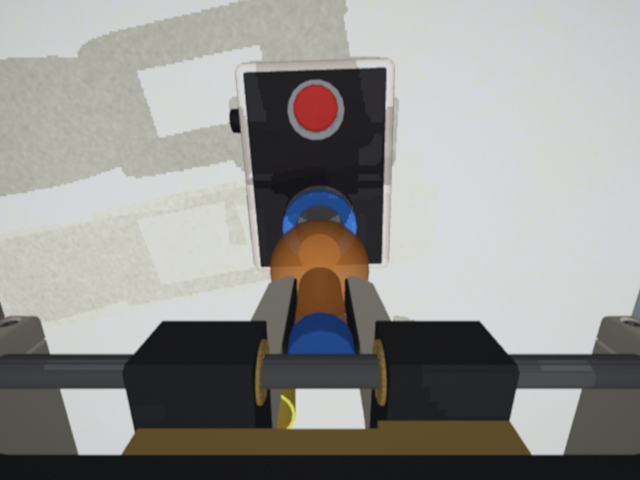

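View pics/k_scene.png

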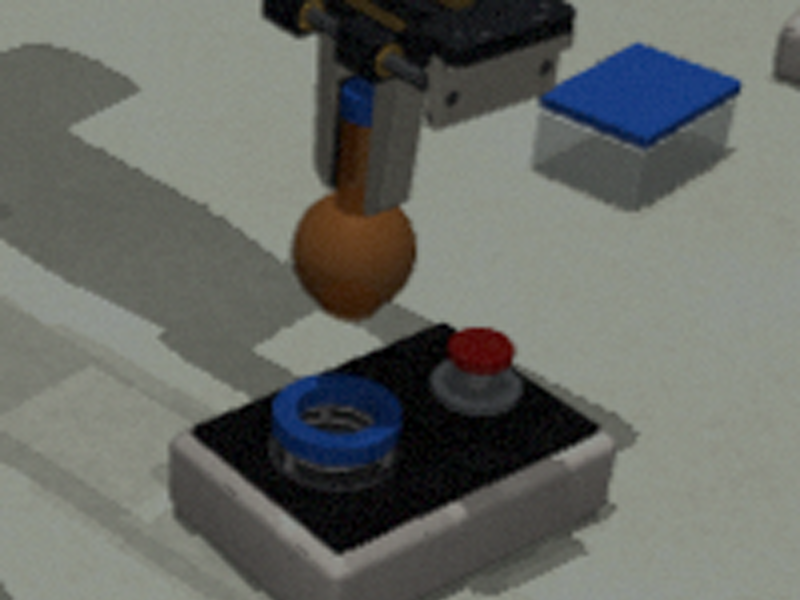

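The flask is above and in line with the ring, and the plunger is up. Lowering to just above contact, expected at TCP z about 0.164.

Request:
jog_arm --pt "1 -0.001 0 0.02 0 0 0.002" --pt "1 -0.001 0 0.045 0 0 0.002" --pt "1 -0.001 0 0.06 0 0 0.002" --pt "1 -0.001 0 0.068 0 0 0.002" --pt "1 -0.001 0 0.07 0 0 0.002"

```text
t: 12.42
tool_pos: [0.5315, 0.1612, 0.1699]
orientation: [2.224, 2.219, 0.0]
force: [-0.0, 0.1, -0.7]
opening: 0.026
```

Run:
```python
from plant import robot
from h import *
s,c=wcam(robot);print(s["t"],s["tool_pos"],s["force"],s["opening"],delta(s,[.5315,.162,.164]))
a=robot.read_camera("scene");b=robot.read_camera("top")
cv2.imwrite("pics/l_wrist.png",c["image"][:,:,::-1])
cv2.imwrite("pics/l_scene.png",cv2.resize(a["image"][130:250,320:480,::-1],None,fx=5,fy=5,interpolation=cv2.INTER_CUBIC)[:600])
q=blob(b["image"],"blue",(195,240,245,290));print(q[0],q[1])
```

```text
12.425 [0.53152895 0.16122502 0.16988366] [-0.04954387  0.10825829 -0.66866617] 0.02600998473029209 (array([ 0.0008, -0.    ,  0.0059]), array([ 0.0003, -0.    , -0.0021]))
[232.32888889 266.23444444] (220, 246, 20, 37)
```

View pics/l_scene.png

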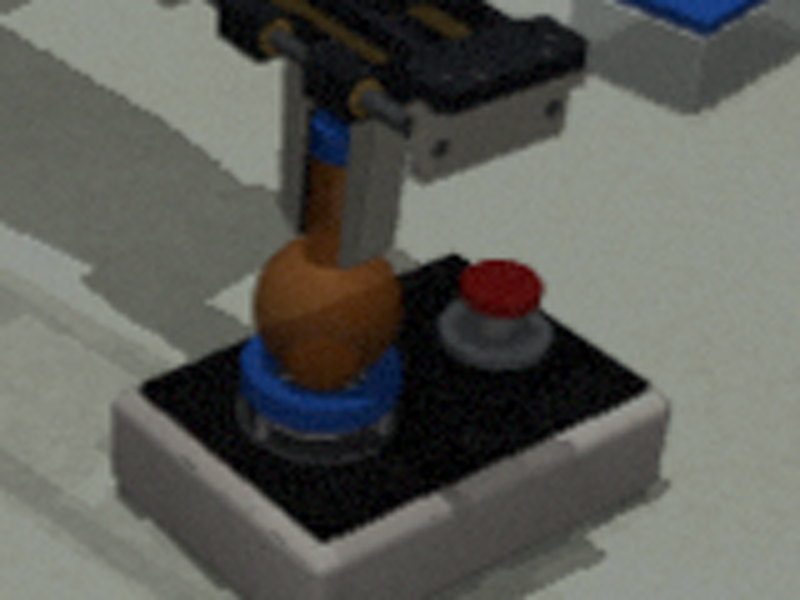

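View pics/l_wrist.png

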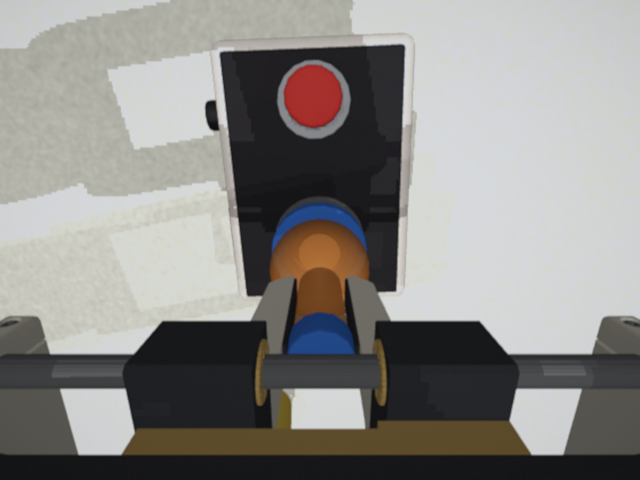

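Flask upright, foot inside the ring; the small sideways offset in the scene view matches perspective. Pressing in stages.

Request:
jog_arm --pt "1 0.0005 0 0.002 0 0 -0.002" --pt "1 0.0005 0 0.004 0 0 -0.002" --pt "1 0.0005 0 0.006 0 0 -0.002" --pt "1 0.0005 0 0.008 0 0 -0.002" --pt "1 0.0005 0 0.01 0 0 -0.002"

```text
t: 13.2
tool_pos: [0.5325, 0.1621, 0.1617]
orientation: [2.22, 2.22, 0.004]
force: [-1.6, -0.2, 4.7]
opening: 0.0259
```

Request:
jog_arm --pt "1 0 0 0 0 0 0" --pt "1 0 0 0 0 0 0"

```text
t: 13.45
tool_pos: [0.5325, 0.1621, 0.1619]
orientation: [2.22, 2.22, 0.004]
force: [-2.5, 0.3, 4.1]
opening: 0.0259
```

Request:
jog_arm --pt "1 0 0 0.002 0 0 0" --pt "1 0 0 0.004 0 0 0" --pt "1 0 0 0.006 0 0 0" --pt "1 0 0 0.008 0 0 0" --pt "1 0 0 0.01 0 0 0"

```text
t: 14.08
tool_pos: [0.5328, 0.1622, 0.1525]
orientation: [2.22, 2.22, 0.005]
force: [-2.9, -0.8, 8.6]
opening: 0.026
```

Request:
jog_arm --pt "1 0 0 0 0 0 0" --pt "1 0 0 0 0 0 0"

```text
t: 14.32
tool_pos: [0.5329, 0.1623, 0.1531]
orientation: [2.22, 2.22, 0.006]
force: [-4.6, -0.5, 8.9]
opening: 0.0264
```

Run:
```python
from plant import robot
from h import *
s,c=wcam(robot);print(s["t"],s["tool_pos"],s["force"],s["opening"])
a=robot.read_camera("scene");b=robot.read_camera("top")
cv2.imwrite("pics/m_wrist.png",c["image"][:,:,::-1])
cv2.imwrite("pics/m_scene.png",cv2.resize(a["image"][130:250,320:480,::-1],None,fx=5,fy=5,interpolation=cv2.INTER_CUBIC)[:600])
q=blob(a["image"],"blue",(360,185,410,230));print(q[0],q[1])
```

```text
14.325 [0.5329095  0.16225275 0.15307401] [-4.58380693 -0.50589536  8.94712464] 0.026368537786338197
[382.50091075 213.2465088 ] (365, 201, 37, 20)
```

View pics/m_scene.png

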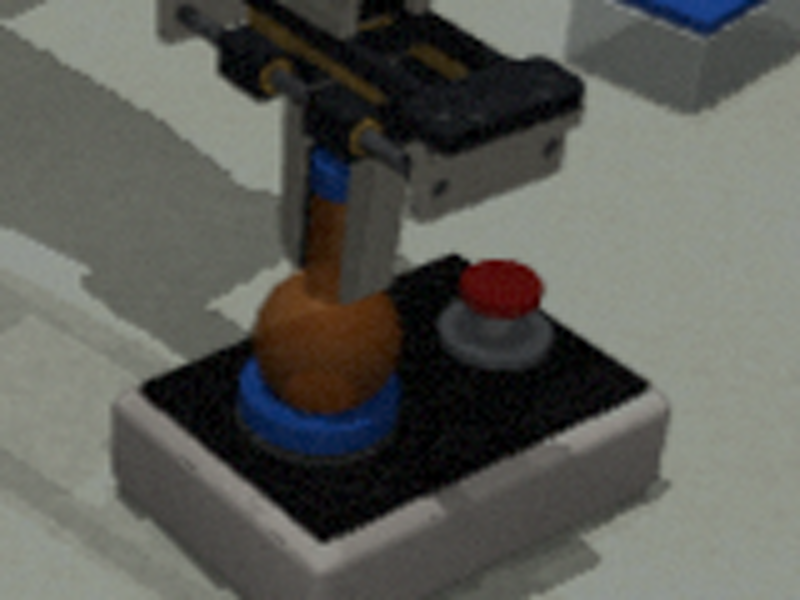

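View pics/m_wrist.png

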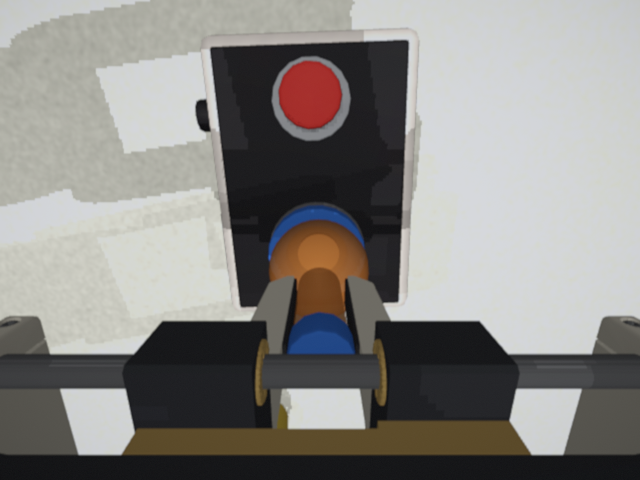

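Request:
jog_arm --pt "1 0 -0.0007 0.0005 0 0 0" --pt "1 0 -0.0015 0.001 0 0 0" --pt "1 0 -0.0015 0.001 0 0 0" --pt "1 0 -0.0015 0.001 0 0 0"

```text
t: 14.98
tool_pos: [0.5321, 0.1623, 0.153]
orientation: [2.219, 2.219, 0.008]
force: [-2.1, -0.7, 9.1]
opening: 0.0259
```

Run:
```python
from plant import robot
from h import *
a=robot.read_camera("scene");s=robot.read_state();print(s["t"],s["tool_pos"],s["orientation"],s["force"],s["opening"],delta(s,[0,0,0])[1])
for w in ("scene","top"):
    cv2.imwrite(f"pics/n_{w}.png",robot.read_camera(w)["image"][:,:,::-1])
m=mask(a["image"],"blue")[185:230,360:410];ys=np.where(m.any(1))[0]+185
q=blob(a["image"],"blue",(360,185,410,230));print(q[1])
q=blob(a["image"],"red",(405,175,435,200));print(q[0])
# lower edge of ring: two-view-free estimate, image rows at ring x,y
T=np.linalg.inv(a["extrinsics"])
for z in (.081,.073,.069,.065):
    v=[]
    for t in np.linspace(0,6.28,60):
        p=T@[.5315+.035*np.cos(t),.162+.035*np.sin(t),z,1];v.append((a["mtx"]@(p[:3]/p[2]))[1])
    print("ring underside z",z,"bottom row",round(max(v),1))
```

```text
15.025 [0.53213331 0.16234892 0.15300222] [2.21885709 2.21923832 0.00811464] [-1.35304655 -0.6887647   8.57082443] 0.026328560414536416 [ 0.006  -0.0013  0.0002]
(367, 201, 35, 20)
[419.90061162 186.74617737]
ring underside z 0.081 bottom row 216.8
ring underside z 0.073 bottom row 219.7
ring underside z 0.069 bottom row 221.2
ring underside z 0.065 bottom row 222.7
```

View pics/n_scene.png

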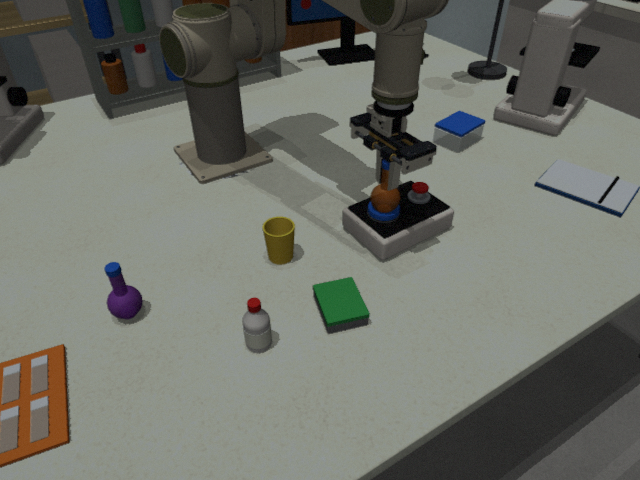

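View pics/n_top.png

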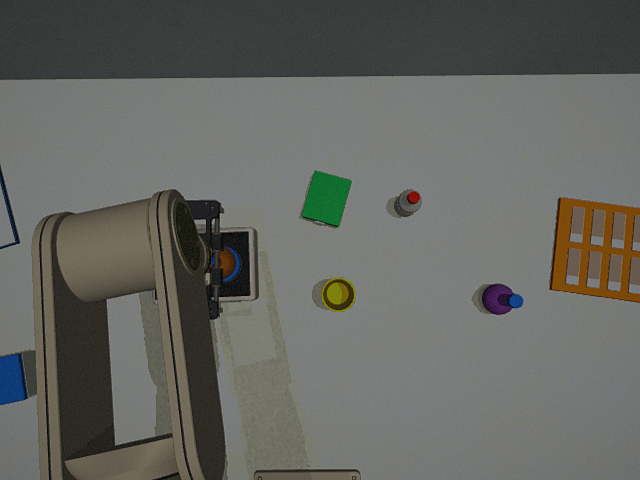

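All checks agree that the ring has sunk about 11–13 mm, and the bystanders haven't moved. Handing in.

Run:
```python
from plant import robot
print(robot.close_job()); s=robot.read_state();print(s["t"],s["tool_pos"],s["force"],s["opening"])
```

```text
the job is handed in; nothing more can be done
None
the job is handed in; nothing more can be done
```

The job is handed in: I pressed the plunger to its stop and let it spring back, then set the amber flask in the blue ring. The flask is still held pressed down. Handing in gave no verdict, and no state could be read afterwards.

- **Plunger:** the closed fingers met the stop at the expected height with 17.6 N. After release the red head was back at its original pixel, (420,187).
- **Ring:** three readings put the ring about 11–13 mm down, past the 8 mm halfway mark:
  - Height: the tool ended about 11 mm below the expected contact height.
  - Force: the upward force was about 8.6–9 N plus the flask's weight, so roughly 10 N on the ring, well under 45 N.
  - Picture: the ring's lower edge moved 5 rows in the scene image.
- **Upright and undisturbed:** the flask stood upright to within about 0.5°. The cup, bottle, slide box and purple flask look unmoved in the last pictures. The clock showed about 15 s.
- **Disagreements:** the grip opening read 25.9 mm against the stated 24 mm neck. Regripping about 5 mm lower gave the same value, so I took it as the neck plus an offset. A sideways force of up to 4.6 N built up while pressing; I eased it to between 1 and 2 N by moving back 0.8 mm.

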